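# Build the column for a stacking-load test

### The arm

A 6-joint arm with a two-finger parallel gripper is mounted at the origin on a cart in front of the work surface, level with it; the furniture and walls round the work are solid. World frame = base frame: x ahead of the robot, y to its left, z up, the work surface at z = 0. Lengths are in m, angles in rad, forces in N, time in s.
With the tool pointing down it reaches from about 0.275 to 0.825 m from the base axis. Payload 5.2 kg.
Tool frame: the origin (TCP) lies midway between the tips of the shut fingers; the grasp point (between the pads) lies 19 mm behind it (r.hold_point_z is the distance from the TCP to the grasp point, in m); x points along the fingers, y is the direction in which the jaws open and shut, and the axes are right-handed (so a half turn about x gives the same grasp; the last joint's range is limited). The gripper opens to 93 mm and grips with 3 to 60 N. Pads are 15 mm wide; open, the fingers measure 128 mm over their backs; the gripper's body (75 mm by 188 mm) begins 65 mm behind the grasp point.
Start: joints at [1.033, 0.259, 1.535, -0, 1.348, -0.203], TCP at [0.181, 0.519, 0.219] pointing down, gripper open.
Joint ranges: [-3.14, 3.14], [-0.91, 2.08], [0.19, 2.58], [-1.22, 4.36], [0.22, 2.71], [-3.12, 3.12]. Speed limits (rad/s): [2.57, 2.57, 3.14, 3.14, 3.14, 3.14].

### API

Orientations are given as a unit quaternion [w, x, y, z].
In Python, from plant import r gives the robot as it stands.
- The arm moves only by the tool send_rows, never from a script. Its argument "commands" is a list of rows, each a list of 4 numbers: the shift along the tool's x, y, z in mm, then the turn about the tool's x in degrees. A call has 1 to 8 rows; each row shifts and turns the commanded pose from where the row before left it, along the tool's axes as they then stand; what a row does not reach is not made up. A row lasts 1/8 s, in which the tool goes at most 62.5 mm and 10.7 degrees, less where a joint would pass 70% of its speed; a pose out of reach is approached as far as the arm can. A call with a gripper value outside its range is refused whole. "gripper" is the gripper command: -1 is shut, 1 is fully open, values between are in proportion, set as the call begins (left out, the last holds). The fingers move at their own pace and stop on an object; "grip_force" is the grip in N (left out, the last holds). Time passes only in rows, so rows that do not move let the fingers close. It gives the time, the measured TCP pose, the force and the opening at its end, in the units of the state.
- r.sense(): the state, without advancing time (a new reading comes with each control period).
- r.grab_frame(name): name is "scene" or "top" or "wrist"; returns a dict with "color" (480x640x3 uint8, red, green, blue), "mtx" (3x3 intrinsics, pixels), "cam_to_world" (4x4, takes a point from camera to world coordinates); the wrist camera has in their place "tool_from_camera" (4x4, takes a point from camera to tool coordinates, whose origin is the TCP and whose axes are the tool frame's). Camera axes: x right, y up, looking along -z (the intrinsics and any distortion apply to the point x, -y, -z); pixel columns grow to the right and rows downward; lengths in m; the calibration is good to about 2 mm. A picture is of the moment at which its call begins: read the wrist's pose just before it. There is no depth.
- r.hand_in(): hands the job in, once; it reports no verdict.
The state is a dict: "time_s": time; "joints": joint angles; "joint_vel": joint speeds; "joint_efforts": joint torques, N m; "tcp_pos": TCP position; "eef_rot": TCP orientation; "wrist_force": force on the tool from outside, world axes, zero at the start; "torque": the same for the moment, N m; "opening": finger opening in m.
Only numpy, scipy, OpenCV 4.12 (cv2) and the standard library are available. Lean on these libraries where they do the work, as an engineer would, in place of code of your own. Each camera call takes 0.05 s, during which the arm holds its last target. There are 200 camera calls.

### The job

Set up the stacking-load test: on the blue test plate build one upright, centred column, from the bottom up the red pot with the white top, the flat blue pot with the gold top, the teal lid lying flat, and the dark grey steel weight standing on top, set down gently. Leave the white lid, the brass weight and the glass jar standing where they are.

Things in the scene. Friction and masses are not known exactly. Their poses are not given: they have to be found in the camera images.
- plate_blue_top (a point): the target: centre of the top face, 8 mm above the worktop, of a fixed round steel test plate, 104 mm across, with a round blue pad 80 mm across in its middle; z up. The pad's top is this face; the bare steel rim round it is 2 mm lower
- plate_yellow_top (a point): the same point of a second, equal fixed plate with a yellow pad; not used
- pot_red_mid (a point): centre (half-way up) of a closed round cosmetic sample pot, red below with a white screw top, 68 mm across, 43 mm high, flat top and bottom; loose, about 0.1 kg, stands upright, z up
- pot_gold_mid (a point): centre (half-way up) of a closed flat round sample pot, blue below with a tan-gold top, 67 mm across, 26 mm high, flat top and bottom; loose, about 0.06 kg, stands upright, z up
- lid_teal_mid (a point): centre (half-way up) of a teal round screw lid, 61 mm across, 11 mm high, lying flat on its open side; loose, 14 g, z up. It acts as a solid disc
- weight_steel_mid (a point): centre (24 mm above its base) of a dark grey steel laboratory weight: cylinder 40 mm across and 30 mm high, on it a neck 16 mm across and a knob 25 mm across, 48 mm high in all; loose, 0.3 kg, stands upright, z up
- weight_brass_mid (a point): the same point of a weight of the same shape in yellow brass; not used, must stay
- lid_white_mid (a point): centre (half-way up) of a white round screw lid, 50 mm across, 12 mm high, lying flat; not used, must stay
- jar_mid (a point): centre (half-way up) of an empty open clear-glass jar, 56 mm across, 42 mm high; loose, not used, must stay
Things that resemble listed ones, but are neither listed nor needed, are in the scene too. What is shaped like the part that bears weight_steel_mid but green or purple is not meant.

How it is judged:
At the end, for the whole second after the job is handed in: Red pot within 15 mm of the blue plate's centre; on it gold pot, teal lid, steel weight, each within 10 mm of the centre of the one below and 5 mm of its stacked height, upright within 4 degrees, at rest. White lid, brass weight and jar within 30 mm of their starts (horizontal distance between pot_red_mid and plate_blue_top below 0.015 m and height (world z) of pot_red_mid between 0.0245 and 0.0345 m and angle between each of pot_red_mid, pot_gold_mid, lid_teal_mid, weight_steel_mid's own z axis and vertical below 0.07 rad and linear speed of each of pot_red, pot_gold, lid_teal, weight_steel below 0.02 m/s and horizontal distance between pot_gold_mid and pot_red_mid below 0.01 m and height (world z) of pot_gold_mid between 0.059 and 0.069 m and horizontal distance between lid_teal_mid and pot_gold_mid below 0.01 m and height (world z) of lid_teal_mid between 0.0775 and 0.0875 m and horizontal distance between weight_steel_mid and lid_teal_mid below 0.01 m and height (world z) of weight_steel_mid between 0.107 and 0.117 m and distance of each of lid_white_mid, weight_brass_mid, jar_mid from where it was at the start of the episode below 0.03 m); the robot touches nothing.
It fails at once if the steel weight is dropped or pressed hard (over 40 N) onto the teal lid (contact force between weight_steel and lid_teal above 40 N).
It fails at once if the white lid, the brass weight or the glass jar is moved by more than 40 mm (distance of any of lid_white_mid, weight_brass_mid, jar_mid from where it was at the start of the episode above 0.04 m).
It fails at once if the glass jar or the brass weight is knocked over (angle between any of weight_brass_mid, jar_mid's own z axis and vertical above 0.5 rad).
It also fails if it takes over 109 s, if anything falls off the work surface, if the arm or the gripper's body presses on something with over 40 N, if the wrist force passes 120 N, or if a joint passes its speed limit or range.

## Working session

There is one attempt and no reset: what is moved stays moved. The work goes in short steps, Python scripts to look and compute and a tool call to move; the robot and the scene stay as the last step left them, time stands still between calls to the robot, and variables do not carry over. Pictures are saved under pics/ and viewed, about 12 in all and at most 16, crops included, and the job is handed in when it is done.

Besides the shell and the picture viewer there is one more tool, called by a JSON object that holds its "op" and its "data". send_rows: Moves the arm, as the interface text tells. Its arguments: {"type":"object","properties":{"commands":{"type":"array"},"gripper":{"type":"number"},"grip_force":{"type":"number"}},"required":["commands"]}

```bash
mkdir -p pics; ls
python3 - <<'E'
from plant import r
import cv2
s=r.sense();print(s['time_s'],s['tcp_pos'],s['eef_rot'],s['opening'],r.hold_point_z)
for n in ("scene","top"):
    f=r.grab_frame(n);cv2.imwrite(f"pics/{n}0.png",f["color"][:,:,::-1]);print(n,f["mtx"].tolist(),f["cam_to_world"].round(4).tolist(),[k for k in f])
f=r.grab_frame("wrist");print(f["tool_from_camera"],f["mtx"],f.keys())
E
```

```text
pics
0.0 [0.18041956 0.51898989 0.21781286] [ 0.69699789  0.11721001  0.69744771 -0.11841638] 0.0930118710361815 0.0188
scene [[542.8645651443067, 0.0, 314.1296033799359], [0.0, 542.8645651443067, 249.44303661903317], [0.0, 0.0, 1.0]] [[0.6073, 0.5621, -0.5614, 0.0085], [-0.7942, 0.411, -0.4477, -0.4708], [-0.0209, 0.7177, 0.696, 0.767], [0.0, 0.0, 0.0, 1.0]] ['color', 'mtx', 'cam_to_world']
top [[577.4935674226398, 0.0, 322.192334419449], [0.0, 577.4935674226398, 236.09339313540266], [0.0, 0.0, 1.0]] [[-0.0152, 0.9962, -0.0854, 0.4565], [-0.9996, -0.013, 0.0255, 0.0172], [0.0243, 0.0857, 0.996, 1.343], [0.0, 0.0, 0.0, 1.0]] ['color', 'mtx', 'cam_to_world']
[[ 2.72441006e-04  2.64789742e-01 -9.64306133e-01 -1.67945870e-01]
 [ 9.99999635e-01  7.09329259e-04  4.77300727e-04  8.22106501e-05]
 [ 8.10394891e-04 -9.64305911e-01 -2.64789452e-01 -7.30089373e-02]
 [ 0.00000000e+00  0.00000000e+00  0.00000000e+00  1.00000000e+00]] [[342.56612254   0.         314.3821048 ]
 [  0.         342.56612254 243.30258456]
 [  0.           0.           1.        ]] dict_keys(['color', 'mtx', 'tool_from_camera'])
```

View pics/top0.png

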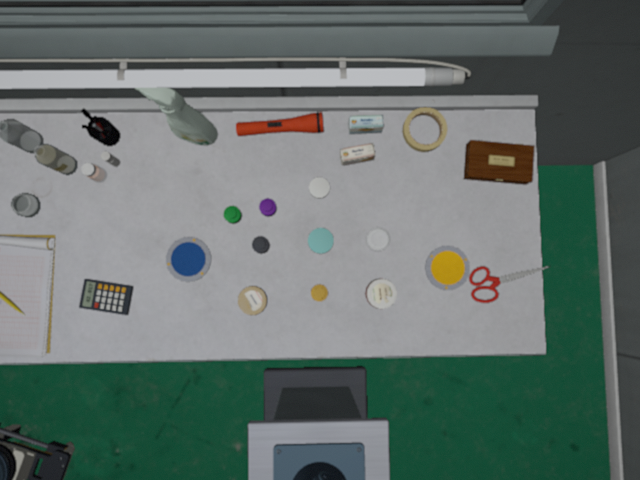

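View pics/scene0.png

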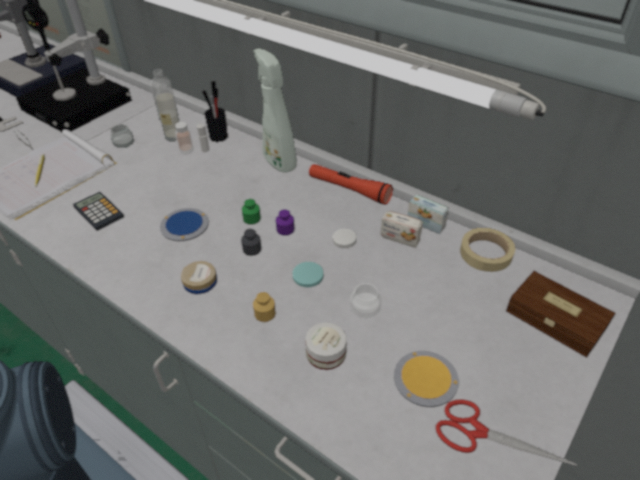

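The top view shows the blue plate at (188,259), red pot at (381,293), gold pot at (252,300), teal lid at (320,240) and steel weight at (261,245). The bystanders are brass (319,292), white lid (319,187) and jar (377,240).

```bash
cat > h.py <<'E'
from plant import r
import cv2, numpy as np
from scipy.spatial.transform import Rotation as Ro
def pose():
    s=r.sense();q=s['eef_rot'];return np.array(s['tcp_pos']),Ro.from_quat([q[1],q[2],q[3],q[0]]).as_matrix(),s
def grab(n):
    p,R,s=pose();f=r.grab_frame(n)
    if n=="wrist":
        T=np.eye(4);T[:3,:3]=R;T[:3,3]=p;f["cam_to_world"]=T@np.array(f["tool_from_camera"])
    return f
def cast(f,uv,z):
    K=f["mtx"];T=f["cam_to_world"];d=np.array([(uv[0]-K[0,2])/K[0,0],-(uv[1]-K[1,2])/K[1,1],-1])
    d=T[:3,:3]@d;return T[:3,3]+d*(z-T[2,3])/d[2]
def proj(f,P):
    T=f["cam_to_world"];c=T[:3,:3].T@(np.array(P)-T[:3,3]);K=f["mtx"]
    return K[0,2]-K[0,0]*c[0]/c[2],K[1,2]+K[1,1]*c[1]/c[2]
def blobs(f,lo,hi,amin=80):
    m=cv2.inRange(cv2.cvtColor(f["color"],cv2.COLOR_RGB2HSV),lo,hi)
    m=cv2.morphologyEx(m,cv2.MORPH_CLOSE,np.ones((5,5)))
    cs,_=cv2.findContours(m,cv2.RETR_EXTERNAL,cv2.CHAIN_APPROX_NONE)
    return sorted([c for c in cs if cv2.contourArea(c)>amin],key=cv2.contourArea,reverse=True)
def on_plane(f,c,z):  # contour on plane z -> circle centre, radius
    P=np.array([cast(f,q[0]+0.0,z)[:2] for q in cv2.convexHull(c)],np.float32)
    (x,y),rad=cv2.minEnclosingCircle(P);return np.round([x,y,rad],4)
def delta(P):  # tool-frame mm from commanded/measured pose to TCP target
    p,R,s=pose();return np.round(R.T@(np.array(P)-p)*1000,1)
E
python3 - <<'E'
from h import *
f=grab("top");p,R,s=pose();print(R.round(3).tolist())
H=cv2.cvtColor(f["color"],cv2.COLOR_RGB2HSV)
for n,u,v in [("blue",188,259),("red",372,293),("gold",243,300),("teal",320,240),("steel",261,245),("bench",290,260),("brass",319,292),("jar",377,240),("wl",319,187)]:print(n,H[v,u])
g=cv2.cvtColor(f["color"],cv2.COLOR_RGB2GRAY)
W=dict(blue=((100,120,40),(125,255,255),.008),gold=((8,55,90),(25,140,255),.026),teal=((78,50,80),(95,255,255),.011),steel=((0,0,0),(179,90,75),.03))
B=dict(blue=(188,259),gold=(252,300),teal=(320,240),steel=(261,245))
for n,(lo,hi,z) in W.items():
    for c in blobs(f,lo,hi,60):
        m=c.reshape(-1,2).mean(0)
        if np.hypot(*(m-B[n]))<15: print(n,m.round(1),on_plane(f,c,z))
for n,u,z in [("red",(381,293),.043),("brass",(319,292),.04),("jar",(377,240),.042),("wl",(319,187),.012)]:print(n,cast(f,u,z).round(3))
for n,q in [("red",(.337,-.1)),("brass",(.34,.03))]:pass
E
```

```text
[[-0.001, 0.329, 0.944], [-0.001, 0.944, -0.329], [-1.0, -0.001, -0.0]]
blue [107 185 117]
red [ 33  13 180]
gold [ 20  65 156]
teal [ 88  70 160]
steel [114  19  68]
bench [130   5 159]
brass [ 22 154 159]
jar [ 90   3 170]
wl [ 30   3 174]
blue [187.8 258.8] [0.5227 0.2931 0.0381]
gold [252.4 300. ] [0.4262 0.1438 0.0315]
teal [320.2 240.2] [ 0.5613 -0.0122  0.0291]
steel [260.5 244.5] [0.5517 0.1242 0.0181]
red [ 0.438 -0.146  0.043]
brass [ 0.442 -0.007  0.04 ]
jar [ 0.557 -0.14   0.042]
wl [ 0.686 -0.011  0.012]
```

{"op": "send_rows", "data": {"commands": [[0,0,0,-9.6],[0,0,0,-9.6],[0,-42,18,0],[0,-42,18,0],[0,-42,18,0],[0,-42,18,0],[0,-42,18,0],[0,-42,18,0]], "gripper": 1, "grip_force": 20}}

```text
time_s: 1.2
tcp_pos: [0.2891, 0.2662, 0.2187]
eef_rot: [0.707, -0.0, 0.707, 0.0]
wrist_force: [1.2, 0.5, 0.7]
opening: 0.0931
```

{"op": "send_rows", "data": {"commands": [[5,-42,16,0],[5,-42,16,0],[5,-42,16,0],[5,-42,16,0],[10,-42,16,0],[10,-42,16,0],[10,-42,16,0],[10,-42,16,0]]}}

```text
time_s: 2.2
tcp_pos: [0.4172, -0.07, 0.1584]
eef_rot: [0.707, 0.0, 0.707, -0.0]
wrist_force: [0.6, 1.2, 0.2]
opening: 0.0927
```

{"op": "send_rows", "data": {"commands": [[5,-38,10,0],[5,-38,10,0],[0,0,0,0]]}}

```text
time_s: 2.58
tcp_pos: [0.4373, -0.1467, 0.1481]
eef_rot: [0.707, 0.001, 0.707, -0.001]
wrist_force: [-0.3, 0.6, 0.2]
opening: 0.093
```

Run:
```python
from h import *
f=grab("wrist");cv2.imwrite("pics/w1.png",f["color"][:,:,::-1]);print(pose()[0],proj(f,(.438,-.146,.043)))
g=cv2.medianBlur(cv2.cvtColor(f["color"],cv2.COLOR_RGB2GRAY),5)
rr=342/(f["cam_to_world"][2,3]-.043)*.034
c=cv2.HoughCircles(g,cv2.HOUGH_GRADIENT,1.5,200,param1=80,param2=25,minRadius=int(rr*.85),maxRadius=int(rr*1.15));print(rr,c)
for q in c[0]:print(cast(f,q[:2],.043))
```

```text
[ 0.43666992 -0.14506945  0.14818185] (np.float64(315.47019571805754), np.float64(241.90763538873654))
42.57750588686589 [[[314.25 237.75  41.4 ]
  [632.25 225.75  37.95]
  [128.25 366.75  47.1 ]]]
[ 0.43445254 -0.146994    0.043     ]
[0.42529615 0.11218234 0.043     ]
[ 0.55600287 -0.3180988   0.043     ]
```

View pics/w1.png

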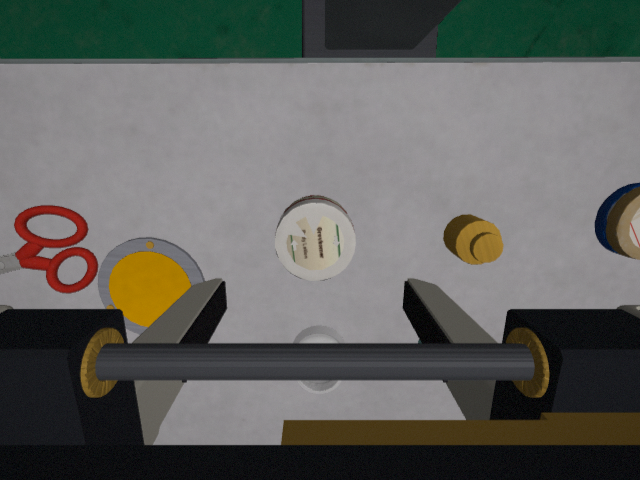

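The red pot's top is centred at (315,238), about x 0.436, y -0.147, so I'm already above it. Descending to grip.

{"op": "send_rows", "data": {"commands": [[30,0,-1,0],[30,0,0,0],[30,0,0,0],[25,0,0,0],[15,0,0,0],[8,0,0,0],[0,0,0,0]]}}

```text
time_s: 3.5
tcp_pos: [0.4356, -0.1437, 0.0106]
eef_rot: [0.707, -0.0, 0.707, 0.001]
wrist_force: [-0.6, 1.1, 0.0]
opening: 0.0928
```

{"op": "send_rows", "data": {"commands": [[0,0,0,0],[0,0,0,0],[0,0,0,0],[0,0,0,0],[0,0,0,0],[0,0,0,0]], "gripper": -1, "grip_force": 20}}

```text
time_s: 4.25
tcp_pos: [0.4363, -0.1447, 0.0111]
eef_rot: [0.707, -0.0, 0.707, -0.0]
wrist_force: [-0.9, 0.4, 6.2]
opening: 0.0678
```

{"op": "send_rows", "data": {"commands": [[-20,0,0,0],[-40,0,0,0],[-40,10,2,0],[0,40,8,0],[0,45,9,0],[0,45,9,0],[0,45,9,0],[0,45,9,0]]}}

```text
time_s: 5.25
tcp_pos: [0.4816, 0.087, 0.1103]
eef_rot: [0.707, -0.0, 0.707, 0.0]
wrist_force: [-0.5, -0.4, -1.3]
opening: 0.0679
```

{"op": "send_rows", "data": {"commands": [[0,45,9,0],[0,45,9,0],[0,45,9,0],[0,40,8,0],[0,27,5,0],[0,5,1,0],[0,0,0,0]]}}

```text
time_s: 6.12
tcp_pos: [0.5223, 0.2921, 0.1101]
eef_rot: [0.707, -0.001, 0.708, 0.0]
wrist_force: [-0.4, -1.0, -1.4]
opening: 0.0678
```

Run:
```python
from h import *
f=grab("wrist");cv2.imwrite("pics/w2.png",f["color"][:,:,::-1]);print(pose()[0],pose()[2]['opening'],proj(f,(.5227,.293,.008)))
for c in blobs(f,(100,120,40),(125,255,255),500):print(on_plane(f,c,.008),cv2.boundingRect(c))
f=grab("top")
for c in blobs(f,(100,120,40),(125,255,255),500):print(on_plane(f,c,.008),cv2.boundingRect(c))
```

```text
[0.5223352  0.29171971 0.11021635] 0.06751397909817845 (np.float64(315.7407371564559), np.float64(242.639848824075))
[0.5231 0.2944 0.0399] (269, 196, 98, 57)
```

View pics/w2.png

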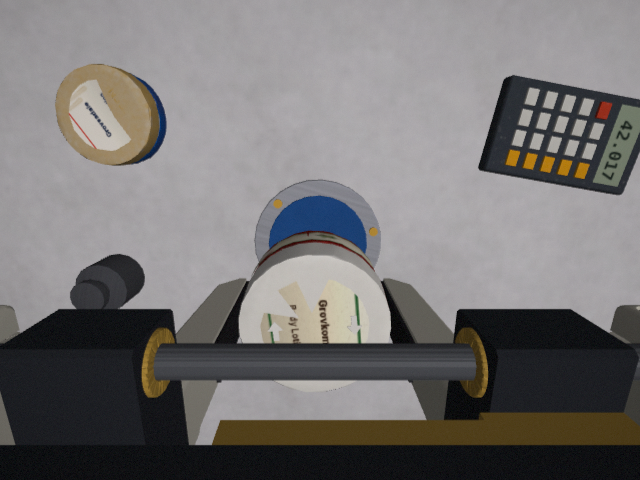

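The plate's pad is at (318,235) under the held pot, which is centred between the fingers. The plate's centre is about (0.523, 0.294). Lowering.

{"op": "send_rows", "data": {"commands": [[25,1.5,0.5,0],[25,0,0,0],[20,0,0,0],[12,0,0,0],[6,0,0,0],[2,0,0,0],[1,0,0,0],[0,0,0,0]]}}

```text
time_s: 7.22
tcp_pos: [0.5236, 0.2942, 0.0202]
eef_rot: [0.707, -0.0, 0.707, 0.0]
wrist_force: [0.2, -0.5, -0.6]
opening: 0.0682
```

{"op": "send_rows", "data": {"commands": [[1,0,0,0],[0,0,0,0]]}}

```text
time_s: 7.48
tcp_pos: [0.5236, 0.2943, 0.0192]
eef_rot: [0.707, -0.0, 0.707, 0.0]
wrist_force: [0.2, -0.3, 1.9]
opening: 0.0677
```

{"op": "send_rows", "data": {"commands": [[0,0,0,0],[0,0,0,0],[0,0,0,0],[-15,0,0,0],[-40,0,0,0],[-50,0,0,0],[-15,0,0,0],[0,0,0,0]], "gripper": 1}}

```text
time_s: 8.48
tcp_pos: [0.524, 0.2943, 0.1402]
eef_rot: [0.708, 0.0, 0.706, 0.0]
wrist_force: [-0.9, -0.4, 0.2]
opening: 0.093
```

```bash
cat >> h.py <<'E'
def circ(f,z,rad,near,tag=None,p2=25):  # Hough circle of radius rad on plane z near a world xy -> world centre
    g=cv2.medianBlur(cv2.cvtColor(f["color"],cv2.COLOR_RGB2GRAY),5);u=np.array(proj(f,[*near,z]))
    T=f["cam_to_world"];rr=f["mtx"][0,0]*rad/np.linalg.norm(T[:3,3]-[*near,z])
    c=cv2.HoughCircles(g,cv2.HOUGH_GRADIENT,1.5,20,param1=80,param2=p2,minRadius=int(rr*.9),maxRadius=int(rr*1.12)+1)
    if c is None:return None
    c=min(c[0],key=lambda q:np.hypot(*(q[:2]-u)));return c.round(1),round(rr,1),cast(f,c[:2],z).round(4)
E
python3 - <<'E'
from h import *
f=grab("wrist");print(pose()[0],pose()[2]['wrist_force']);cv2.imwrite("pics/w3.png",f["color"][:,:,::-1])
print("red",circ(f,.051,.034,(.523,.294)),"gold",circ(f,.026,.0335,(.4262,.1438)))
for c in blobs(f,(8,55,60),(25,180,255),800):print("g",on_plane(f,c,.026),cv2.boundingRect(c))
E
```

```text
[0.52296614 0.29395316 0.13853061] [ 0.20251969 -0.15101168  0.75269514]
red (array([314.2, 245.2,  43.2], dtype=float32), np.float64(43.6), array([0.5234, 0.2941, 0.051 ])) gold (array([128.2, 110.2,  36.8], dtype=float32), np.float64(35.8), array([0.4222, 0.1508, 0.026 ]))
g [0.7415 0.4429 0.1829] (281, 413, 359, 32)
g [0.4268 0.1483 0.0353] (80, 70, 92, 91)
g [0.6472 0.0933 0.0412] (80, 328, 44, 70)
```

View pics/w3.png

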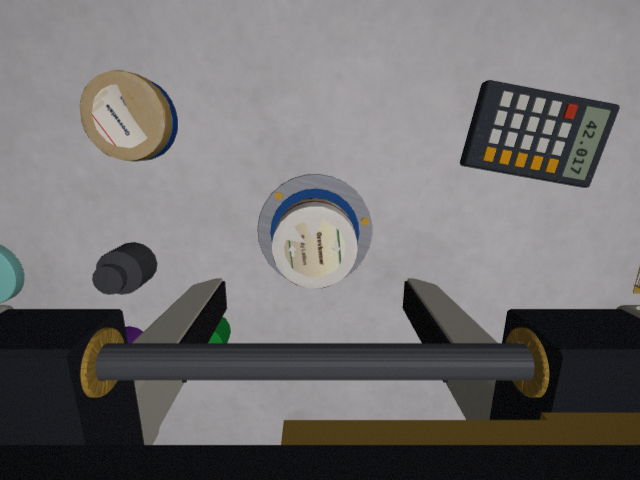

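The red pot stands centred at (314,245), i.e. (0.5234, 0.2941). The gold pot is at (127,115) and is next.

{"op": "send_rows", "data": {"commands": [[0,-35,-22,0],[0,-40,-26,0],[0,-40,-26,0],[0,-25,-17,0],[0,-8,-5,0],[0,0,0,0],[0,0,0,0]]}}

```text
time_s: 9.4
tcp_pos: [0.4279, 0.1467, 0.1383]
eef_rot: [0.707, -0.0, 0.707, 0.0]
wrist_force: [0.6, -0.3, -0.1]
opening: 0.0926
```

Run:
```python
from h import *
f=grab("wrist");print(pose()[0])
print("gold",circ(f,.026,.0335,(.4262,.1438)))
for c in blobs(f,(8,55,60),(25,180,255),800):print("g",on_plane(f,c,.026),cv2.boundingRect(c))
```

```text
[0.42789263 0.14670954 0.13841993]
gold (array([314.2, 237.8,  37.7], dtype=float32), np.float64(39.7), array([0.427 , 0.1464, 0.026 ]))
g [0.6423 0.2937 0.1811] (281, 413, 359, 32)
g [0.4261 0.1459 0.0339] (276, 197, 78, 78)
g [ 0.4411 -0.0047  0.0305] (107, 227, 64, 52)
g [ 0.5494 -0.0529  0.0408] (80, 328, 44, 70)
```

{"op": "send_rows", "data": {"commands": [[30,0,-1,0],[30,0,0,0],[30,0,0,0],[25,0,0,0],[12,0,0,0],[6,0,0,0],[0,0,0,0]]}}

```text
time_s: 10.32
tcp_pos: [0.4267, 0.1462, 0.0058]
eef_rot: [0.707, -0.0, 0.707, 0.0]
wrist_force: [-0.1, 1.5, -0.0]
opening: 0.0931
```

{"op": "send_rows", "data": {"commands": [[0,0,0,0],[0,0,0,0],[0,0,0,0],[0,0,0,0],[0,0,0,0],[0,0,0,0]], "gripper": -1, "grip_force": 15}}

```text
time_s: 11.08
tcp_pos: [0.4266, 0.1461, 0.006]
eef_rot: [0.707, -0.0, 0.707, 0.0]
wrist_force: [-1.5, 0.1, 5.5]
opening: 0.0661
```

{"op": "send_rows", "data": {"commands": [[-20,0,0,0],[-40,0,0,0],[-45,10,6,0],[-20,40,26,0],[0,45,30,0],[0,35,23,0],[0,18,12,0],[0,0,0,0]]}}

```text
time_s: 12.08
tcp_pos: [0.5233, 0.295, 0.1297]
eef_rot: [0.707, -0.001, 0.707, 0.001]
wrist_force: [-0.8, -1.0, -1.7]
opening: 0.0662
```

Run:
```python
from h import *
f=grab("wrist");p=pose()[0];print(p,pose()[2]['wrist_force']);cv2.imwrite("pics/w4.png",f["color"][:,:,::-1])
z=p[2]-.005+.026
for c in blobs(f,(8,55,60),(25,180,255),800):print("g",on_plane(f,c,z)[:2]-p[:2],on_plane(f,c,z)[2],cv2.boundingRect(c))
```

```text
[0.52262562 0.29403846 0.12970367] [ 0.04318868 -1.79449308 -0.59737359]
g [0.07817438 0.05836154] 0.1145 (207, 413, 433, 32)
g [-0.00092562  0.00116154] 0.0339 (246, 238, 139, 106)
g [ 0.02947438 -0.07473846] 0.0207 (145, 328, 33, 70)
g [0.02927438 0.07676154] 0.0205 (453, 328, 31, 70)
```

View pics/w4.png

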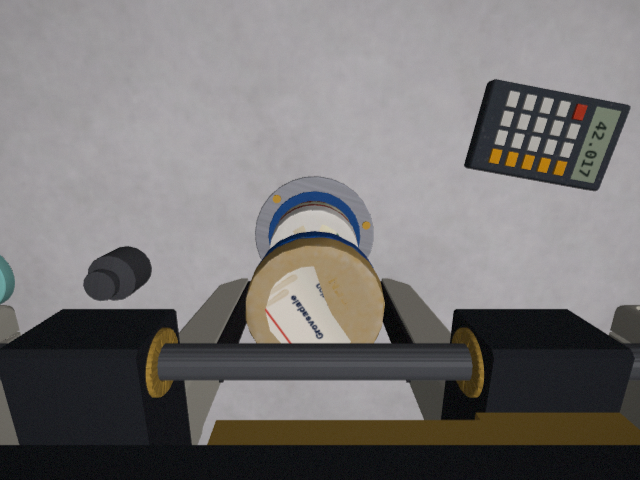

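The gold pot is held level, about 1 mm off the tool's centre, above the red pot. Lowering.

{"op": "send_rows", "data": {"commands": [[25,-0.5,0.5,0],[22,0,0,0],[14,0,0,0],[7,0,0,0],[3,0,0,0],[1,0,0,0],[0,0,0,0]]}}

```text
time_s: 13.0
tcp_pos: [0.5241, 0.2937, 0.0592]
eef_rot: [0.707, -0.0, 0.707, 0.0]
wrist_force: [-0.7, -0.4, -0.4]
opening: 0.0661
```

{"op": "send_rows", "data": {"commands": [[1,0,0,0],[0,0,0,0]]}}

```text
time_s: 13.25
tcp_pos: [0.5238, 0.2937, 0.0578]
eef_rot: [0.707, -0.0, 0.707, 0.0]
wrist_force: [0.5, 0.0, -0.8]
opening: 0.0664
```

{"op": "send_rows", "data": {"commands": [[1,0,0,0],[0,0,0,0]]}}

```text
time_s: 13.5
tcp_pos: [0.5238, 0.2936, 0.0567]
eef_rot: [0.707, -0.0, 0.707, 0.0]
wrist_force: [0.1, -0.0, 0.3]
opening: 0.0663
```

{"op": "send_rows", "data": {"commands": [[0,0,0,0],[0,0,0,0],[0,0,0,0],[-15,0,0,0],[-35,0,0,0],[-35,0,0,0],[-20,0,0,0],[0,0,0,0]], "gripper": 1}}

```text
time_s: 14.5
tcp_pos: [0.5252, 0.2941, 0.1646]
eef_rot: [0.709, 0.0, 0.705, 0.001]
wrist_force: [-0.2, -0.2, 0.1]
opening: 0.0929
```

Run:
```python
from h import *
f=grab("wrist");print(pose()[0]);cv2.imwrite("pics/w5.png",f["color"][:,:,::-1])
for c in blobs(f,(8,55,60),(25,180,255),800):print("g",on_plane(f,c,.077),cv2.boundingRect(c))
print(circ(f,.077,.0335,(.5234,.294)))
```

```text
[0.5242145  0.29375192 0.1628137 ]
g [0.7158 0.429  0.166 ] (281, 413, 359, 32)
g [0.5217 0.2941 0.0358] (272, 200, 85, 86)
g [0.6296 0.1113 0.0375] (80, 328, 44, 70)
(array([314.2, 239.2,  44.8], dtype=float32), np.float64(43.3), array([0.5195, 0.294 , 0.077 ]))
```

View pics/w5.png

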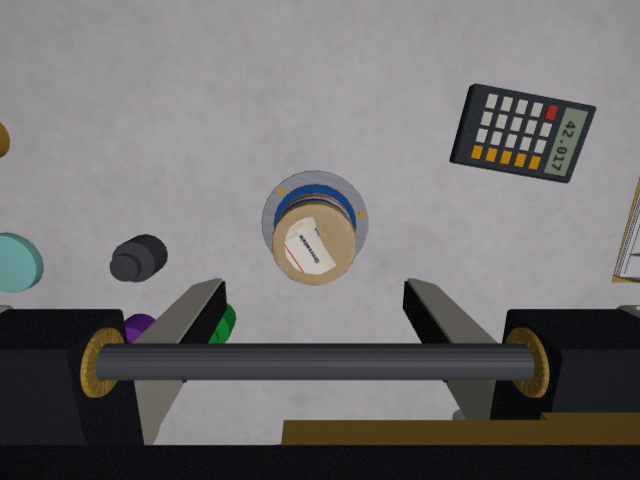

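The gold pot sits on the red one at (314,243), about (0.522, 0.294). Next is the teal lid.

{"op": "send_rows", "data": {"commands": [[0,-35,4,0],[0,-45,6,0],[0,-45,6,0],[0,-45,6,0],[0,-45,6,0],[5,-45,6,0],[10,-30,3,0],[10,-16,0,0]]}}

```text
time_s: 15.55
tcp_pos: [0.5603, -0.0138, 0.1351]
eef_rot: [0.706, 0.001, 0.708, -0.0]
wrist_force: [-0.2, -0.2, -0.4]
opening: 0.093
```

{"op": "send_rows", "data": {"commands": [[0,0,0,0],[0,0,0,0]]}}

```text
time_s: 15.8
tcp_pos: [0.5606, -0.0113, 0.1365]
eef_rot: [0.707, -0.0, 0.707, 0.001]
wrist_force: [-0.3, -0.9, -0.2]
opening: 0.0928
```

Run:
```python
from h import *
f=grab("wrist");print(pose()[0])
for c in blobs(f,(78,50,60),(95,255,255),500):print("t",on_plane(f,c,.011),cv2.boundingRect(c))
```

```text
[ 0.56083519 -0.01118599  0.13681243]
t [ 0.5618 -0.0109  0.0307] (281, 202, 68, 68)
```

{"op": "send_rows", "data": {"commands": [[30,0,1,0],[30,0,0,0],[30,0,0,0],[25,0,0,0],[12,0,0,0],[5,0,0,0],[1,0,0,0],[0,0,0,0]]}}

```text
time_s: 16.85
tcp_pos: [0.5625, -0.0125, 0.0045]
eef_rot: [0.708, -0.0, 0.707, 0.0]
wrist_force: [-0.3, -0.4, -0.5]
opening: 0.0929
```

{"op": "send_rows", "data": {"commands": [[0,0,0,0],[0,0,0,0],[0,0,0,0],[0,0,0,0],[0,0,0,0],[0,0,0,0]], "gripper": -1, "grip_force": 8}}

```text
time_s: 17.6
tcp_pos: [0.5619, -0.0124, 0.0037]
eef_rot: [0.707, -0.0, 0.707, 0.0]
wrist_force: [-0.5, -1.2, 0.9]
opening: 0.0601
```

{"op": "send_rows", "data": {"commands": [[-20,0,0,0],[-40,0,0,0],[-45,10,-1,0],[-30,40,-6,0],[-5,45,-6,0],[0,45,-6,0],[0,45,-6,0],[0,45,-6,0]]}}

```text
time_s: 18.6
tcp_pos: [0.5304, 0.219, 0.1436]
eef_rot: [0.707, -0.0, 0.707, 0.0]
wrist_force: [0.3, 0.2, 0.4]
opening: 0.0601
```

{"op": "send_rows", "data": {"commands": [[0,40,-5,0],[0,26,-3,0],[0,10,-1,0],[0,0,0,0],[0,0,0,0]]}}

```text
time_s: 19.23
tcp_pos: [0.522, 0.2925, 0.1435]
eef_rot: [0.707, 0.0, 0.707, -0.0]
wrist_force: [0.8, -0.6, -0.6]
opening: 0.0602
```

Run:
```python
from h import *
f=grab("wrist");p=pose()[0];print(p,pose()[2]['opening']);cv2.imwrite("pics/w6.png",f["color"][:,:,::-1])
for c in blobs(f,(78,50,60),(95,255,255),500):print("t",on_plane(f,c,p[2]-.004+.011)[:2]-p[:2],cv2.boundingRect(c))
```

```text
[0.52205171 0.29245534 0.14362619] 0.06031839306867886
t [-0.00055171 -0.00015534] (256, 238, 118, 106)
```

View pics/w6.png

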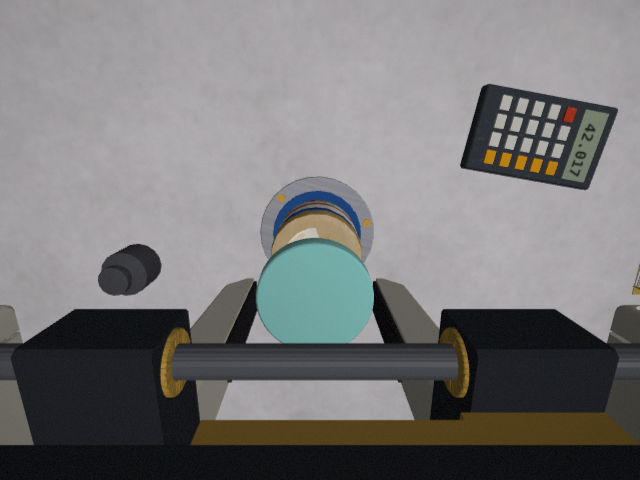

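The lid is held flat and centred, above the gold pot. Lowering.

{"op": "send_rows", "data": {"commands": [[22,1.5,0.5,0],[20,0,0,0],[11,0,0,0],[5,0,0,0],[3,0,0,0],[1,0,0,0],[0,0,0,0],[0,0,0,0]]}}

```text
time_s: 20.27
tcp_pos: [0.5225, 0.2952, 0.082]
eef_rot: [0.707, -0.0, 0.707, 0.0]
wrist_force: [-0.1, 1.4, 0.1]
opening: 0.0601
```

{"op": "send_rows", "data": {"commands": [[0.5,0,0,0],[0,0,0,0]]}}

```text
time_s: 20.52
tcp_pos: [0.5222, 0.2951, 0.0812]
eef_rot: [0.707, -0.0, 0.707, 0.0]
wrist_force: [-0.2, 0.4, 0.1]
opening: 0.0599
```

{"op": "send_rows", "data": {"commands": [[0.5,0,0,0],[0,0,0,0]]}}

```text
time_s: 20.78
tcp_pos: [0.5222, 0.2951, 0.0806]
eef_rot: [0.707, -0.0, 0.707, 0.0]
wrist_force: [0.2, -0.2, -0.7]
opening: 0.0603
```

{"op": "send_rows", "data": {"commands": [[0,0,0,0],[0,0,0,0],[0,0,0,0],[-15,0,0,0],[-35,0,0,0],[-35,0,0,0],[-10,0,0,0],[0,0,0,0]], "gripper": 1}}

```text
time_s: 21.78
tcp_pos: [0.5225, 0.2952, 0.1763]
eef_rot: [0.708, 0.0, 0.707, 0.0]
wrist_force: [-0.9, 0.2, -1.1]
opening: 0.0928
```

Run:
```python
from h import *
f=grab("wrist");p=pose()[0];print(p);cv2.imwrite("pics/w7.png",f["color"][:,:,::-1])
for c in blobs(f,(78,50,60),(95,255,255),500):print("t",on_plane(f,c,.088),cv2.boundingRect(c))
```

```text
[0.52185823 0.2949239  0.17506683]
t [0.522  0.295  0.0306] (276, 207, 77, 76)
```

View pics/w7.png

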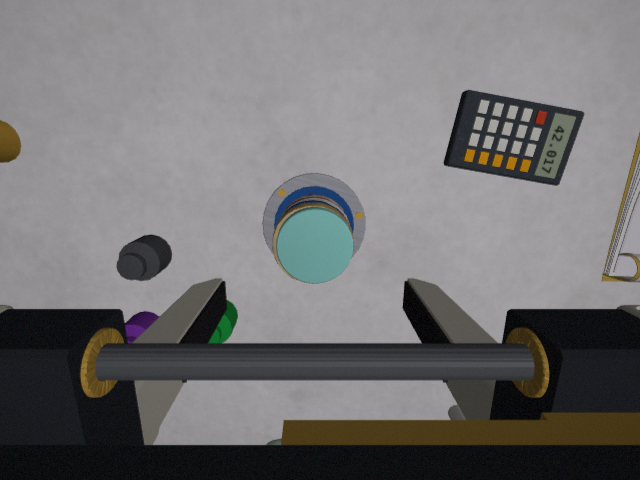

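The teal lid lies centred at (314,245), (0.522, 0.295). Now the steel weight at (145,258).

{"op": "send_rows", "data": {"commands": [[0,-35,6,0],[0,-45,8,0],[5,-45,8,0],[10,-32,6,0],[10,-14,2,0],[0,0,0,0],[0,0,0,0]]}}

```text
time_s: 22.7
tcp_pos: [0.552, 0.1252, 0.1504]
eef_rot: [0.707, -0.0, 0.707, 0.001]
wrist_force: [0.1, 0.8, 0.2]
opening: 0.0931
```

Run:
```python
from h import *
f=grab("wrist");p=pose()[0];print(p);cv2.imwrite("pics/w8.png",f["color"][100:400,150:500,::-1])
for z in (.0,.03,.048):print(proj(f,(.5517,.1242,z)))
for c in blobs(f,(0,0,0),(179,90,100),150):
    x,y,w,h=cv2.boundingRect(c)
    if 240<x+w/2<390 and y<320:print((x,y,w,h),on_plane(f,c,.03),on_plane(f,c,.015))
```

```text
[0.55217639 0.12533081 0.15071674]
(np.float64(313.4609426046233), np.float64(228.58557718493262))
(np.float64(313.3827409711788), np.float64(236.27788999483653))
(np.float64(313.3280604743644), np.float64(241.65654345219667))
(0, 279, 640, 201) [0.7959 0.1308 0.3446] [0.8124 0.1311 0.3625]
(293, 211, 46, 50) [0.5514 0.1262 0.0221] [0.5552 0.1262 0.0232]
```

View pics/w8.png

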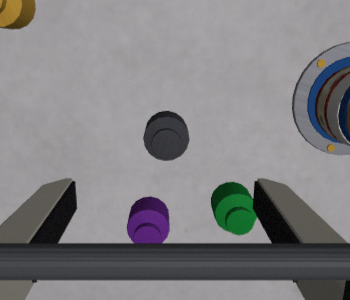

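The steel weight is at (316,236) in the full image, about (0.5535, 0.126); the green and purple ones are well clear of the fingers.

{"op": "send_rows", "data": {"commands": [[30,0.5,1.5,0],[35,0,0,0],[35,0,0,0],[25,0,0,0],[12,0,0,0],[7,0,0,0],[1,0,0,0],[0,0,0,0]]}}

```text
time_s: 23.75
tcp_pos: [0.5545, 0.1247, 0.0065]
eef_rot: [0.708, -0.0, 0.707, 0.0]
wrist_force: [0.9, -0.3, -0.3]
opening: 0.0929
```

{"op": "send_rows", "data": {"commands": [[0,0,0,0],[0,0,0,0],[0,0,0,0],[0,0,0,0],[0,0,0,0],[0,0,0,0],[0,0,0,0]], "gripper": -1, "grip_force": 25}}

```text
time_s: 24.62
tcp_pos: [0.5538, 0.1248, 0.0056]
eef_rot: [0.707, -0.0, 0.707, 0.0]
wrist_force: [0.3, -0.4, 0.0]
opening: 0.0391
```

{"op": "send_rows", "data": {"commands": [[-20,0,0,0],[-40,0,0,0],[-45,0,0,0],[-40,10,-2,0],[-15,40,-8,0],[0,45,-8,0],[0,40,-8,0],[0,24,-4,0]]}}

```text
time_s: 25.62
tcp_pos: [0.5225, 0.2852, 0.1649]
eef_rot: [0.707, -0.001, 0.708, 0.001]
wrist_force: [0.3, -0.1, -3.0]
opening: 0.0393
```

{"op": "send_rows", "data": {"commands": [[0,10,-2,0],[0,0,0,0],[0,0,0,0]]}}

```text
time_s: 26.0
tcp_pos: [0.522, 0.2925, 0.1654]
eef_rot: [0.707, -0.0, 0.707, -0.0]
wrist_force: [0.4, 0.6, -2.6]
opening: 0.0388
```

Run:
```python
from h import *
f=grab("wrist");p=pose()[0];print(p,pose()[2]['opening']);cv2.imwrite("pics/w9.png",f["color"][:,:,::-1])
z0=p[2]-.004
for z in (0,.03,.048):print([np.round(proj(f,(p[0]+a,p[1],z0+z)),1) for a in (-.02,-.0125,0,.0125)])
for c in blobs(f,(78,50,60),(95,255,255),500):print("t",on_plane(f,c,.088),cv2.boundingRect(c))
print(proj(f,(.522-.0305,.295,.088)))
```

```text
[0.52206002 0.29242908 0.16552672] 0.039160036248118875
[array([314.5, 254.2]), array([314.5, 267.7]), array([314.6, 289.6]), array([314.6, 310.7])]
[array([314.5, 274.3]), array([314.5, 290.1]), array([314.5, 315.6]), array([314.6, 340. ])]
[array([314.5, 290.6]), array([314.5, 308.2]), array([314.5, 336.4]), array([314.6, 363.3])]
t [0.5218 0.2949 0.0304] (278, 211, 81, 65)
(np.float64(318.1088736592088), np.float64(210.28526286051752))
```

View pics/w9.png

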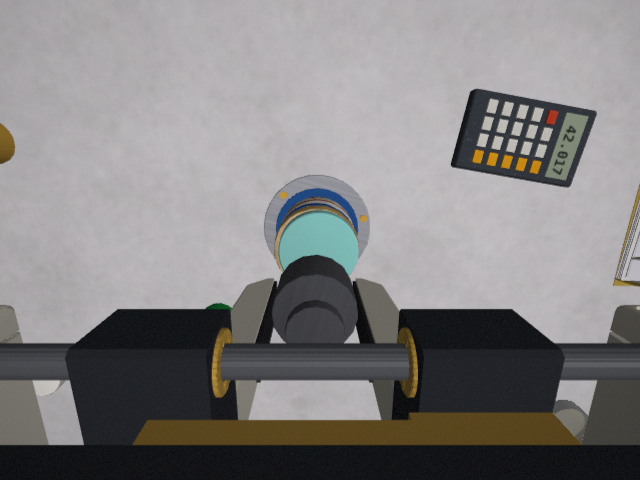

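The weight is held upright and central, its base edge at row 256 against 254 predicted (about 1 mm). The lid below is still at (0.522, 0.295). Lowering gently.

{"op": "send_rows", "data": {"commands": [[22,2.5,-0.5,0],[20,0,0,0],[12,0,0,0],[7,0,0,0],[4,0,0,0],[3,0,0,0],[1,0,0,0],[0,0,0,0]]}}

```text
time_s: 27.05
tcp_pos: [0.5214, 0.2962, 0.0969]
eef_rot: [0.707, -0.0, 0.707, 0.0]
wrist_force: [0.4, 1.0, -3.5]
opening: 0.039
```

{"op": "send_rows", "data": {"commands": [[0.5,0,0,0],[0.5,0,0,0],[0,0,0,0],[0,0,0,0]]}}

```text
time_s: 27.55
tcp_pos: [0.5212, 0.2961, 0.0957]
eef_rot: [0.707, -0.0, 0.707, 0.0]
wrist_force: [-0.3, 0.7, -1.3]
opening: 0.0392
```

{"op": "send_rows", "data": {"commands": [[0.5,-0.5,0,0],[0,0,0,0],[0.5,0,0,0],[0,0,0,0],[0,0,0,0]]}}

```text
time_s: 28.18
tcp_pos: [0.5212, 0.2956, 0.0946]
eef_rot: [0.707, -0.0, 0.707, 0.0]
wrist_force: [0.5, -0.5, -3.2]
opening: 0.039
```

{"op": "send_rows", "data": {"commands": [[0.5,0,0,0],[0,0,0,0],[0,0,0,0]]}}

```text
time_s: 28.55
tcp_pos: [0.5213, 0.2956, 0.0941]
eef_rot: [0.707, -0.0, 0.707, 0.0]
wrist_force: [0.0, 0.1, -2.4]
opening: 0.0393
```

{"op": "send_rows", "data": {"commands": [[0.5,0,0,0],[0,0,0,0],[0,0,0,0]]}}

```text
time_s: 28.92
tcp_pos: [0.5213, 0.2956, 0.0936]
eef_rot: [0.707, -0.0, 0.707, 0.0]
wrist_force: [0.1, -0.1, -2.9]
opening: 0.0391
```

{"op": "send_rows", "data": {"commands": [[0.3,0,0,0],[0,0,0,0],[0,0,0,0]]}}

```text
time_s: 29.3
tcp_pos: [0.5213, 0.2956, 0.0934]
eef_rot: [0.707, -0.0, 0.707, 0.0]
wrist_force: [0.2, 0.8, -2.6]
opening: 0.0393
```

{"op": "send_rows", "data": {"commands": [[0.3,0,0,0],[0,0,0,0],[0,0,0,0]]}}

```text
time_s: 29.68
tcp_pos: [0.5213, 0.2956, 0.0932]
eef_rot: [0.707, -0.0, 0.707, 0.0]
wrist_force: [-0.2, 0.4, -0.9]
opening: 0.0395
```

{"op": "send_rows", "data": {"commands": [[0.3,0,0,0],[0,0,0,0],[0,0,0,0]]}}

```text
time_s: 30.05
tcp_pos: [0.5213, 0.2956, 0.0932]
eef_rot: [0.707, -0.0, 0.707, 0.0]
wrist_force: [-1.8, -0.8, 4.7]
opening: 0.0394
```

Contact is made: the force went from -2.6 to +4.7 N, well below 40 N. Releasing and retreating.

{"op": "send_rows", "data": {"commands": [[0,0,0,0],[0,0,0,0],[0,0,0,0],[-10,0,0,0],[-30,0,0,0],[-40,0,0,0],[-25,0,0,0],[0,0,0,0]], "gripper": 1}}

```text
time_s: 31.05
tcp_pos: [0.5228, 0.2961, 0.2007]
eef_rot: [0.709, 0.001, 0.705, 0.001]
wrist_force: [0.2, -0.2, -0.9]
opening: 0.0929
```

{"op": "send_rows", "data": {"commands": [[0,0,-30,0],[0,0,-40,0],[0,0,-40,0],[0,0,-20,0],[0,0,0,0],[0,0,0,0]]}}

```text
time_s: 31.8
tcp_pos: [0.3926, 0.2957, 0.1978]
eef_rot: [0.707, 0.0, 0.707, 0.0]
wrist_force: [0.9, -0.7, 0.4]
opening: 0.0931
```

Run:
```python
from h import *
print(pose()[0])
f=grab("scene")
print([np.round(proj(f,(.522,.295,z))) for z in (.008,.051,.077,.088,.136)])
a=cv2.resize(f["color"][130:380,130:460],None,fx=1.2,fy=1.2)
f=grab("wrist");b=cv2.resize(f["color"],(400,300));cv2.imwrite("pics/end.png",np.hstack([a[:300],b])[:,:,::-1])
for c in blobs(f,(78,50,60),(95,255,255),500):print("t",on_plane(f,c,.088),cv2.boundingRect(c))
f=grab("top")
for n,u,z in [("brass",(319,292),.04),("jar",(377,240),.042),("wl",(319,187),.012)]:print(n,proj(f,cast(f,u,z)))
```

```text
[0.39259101 0.295673   0.19776318]
[array([183., 222.]), array([179., 206.]), array([176., 197.]), array([175., 192.]), array([171., 173.])]
t [0.2964 0.2994 0.244 ] (0, 0, 640, 120)
brass (np.float64(319.0), np.float64(292.0))
jar (np.float64(377.0), np.float64(240.0))
wl (np.float64(319.0), np.float64(187.00000000000003))
```

View pics/end.png

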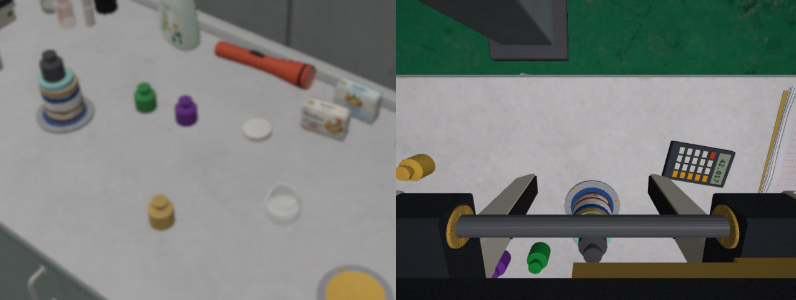

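The scene crop shows the column upright on the blue plate at (60,95), with the three bystanders in place. One numeric check of the weight's centring on the lid before I hand in.

Run:
```python
from h import *
f=grab("scene")
for n,lo,hi in [("teal",(78,50,60),(95,255,255)),("steel",(0,0,0),(179,90,85))]:
    for c in blobs(f,lo,hi,60):
        x,y,w,h=cv2.boundingRect(c)
        if 140<x+w/2<210 and 140<y+h/2<240:print(n,(x,y,w,h),cv2.minAreaRect(c))
for P in ((.522,.295,.0825),(.522,.295,.088),(.522,.295,.118),(.522,.295,.136)):print(np.round(proj(f,P),1))
print(1/np.linalg.norm(f["cam_to_world"][:3,3]-[.522,.295,.1])*542)
f=grab("top")
for n,lo,hi in [("steel",(0,0,0),(179,90,85)),("teal",(78,50,60),(95,255,255))]:
    for c in blobs(f,lo,hi,30):
        x,y,w,h=cv2.boundingRect(c)
        if abs(x+w/2-186)<20 and abs(y+h/2-257)<25:print("top",n,(x,y,w,h),on_plane(f,c,.118 if n=="steel" else .088))
s=r.sense();print(s['time_s'])
```

```text
teal (163, 187, 28, 18) ((176.79147338867188, 196.60752868652344), (15.422293663024902, 27.38347625732422), 75.25643920898438)
steel (164, 172, 20, 27) ((172.64999389648438, 184.95001220703125), (26.246902465820312, 18.34120750427246), 71.56504821777344)
steel (166, 200, 30, 16) ((181.78497314453125, 209.49771118164062), (10.608317375183105, 29.750890731811523), 72.18110656738281)
steel (170, 213, 31, 19) ((186.64108276367188, 225.093505859375), (11.935364723205566, 31.301565170288086), 62.59242630004883)
[175.9 194.5]
[175.4 192.4]
[172.4 180.5]
[170.5 173.2]
476.28218566641186
top steel (169, 250, 20, 17) [0.5194 0.2907 0.0209]
top steel (185, 244, 18, 29) [0.5188 0.2688 0.0304]
top teal (167, 245, 27, 27) [0.5213 0.2928 0.0296]
32.05
```

```bash
python3 -c "
from plant import r
print(r.hand_in())"
```

```text
the job is handed in; nothing more can be done
None
```

The column is built on the blue plate, bottom to top: red pot, gold pot, teal lid, steel weight. I handed the job in at about 32 s of the 109 s allowed.

- **Centring:** The last wrist views put the red pot at (0.523, 0.294), the gold pot at (0.522, 0.294) and the teal lid at (0.522, 0.295). The plate centre measured (0.523, 0.294). In the top view the weight sits about 3 mm from the lid's centre. The coarser top view's lid position differs from the wrist view's by about 2 mm, which is within the calibration.
- **Setting the weight down:** The measured wrist force rose to about +5 N at contact, well under the 40 N limit.
- **Bystanders:** The white lid, brass weight and jar look unmoved in the final scene picture. I checked these by eye only; I did not measure them again at the end.
- **Uprightness:** I judged this from the pictures and did not measure it. The gripper was clear of everything at hand-in.

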